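Play the bedtime call on three chime blocks

TASK

Play the four-note bedtime call on the toy xylophone's three wooden chime blocks: with a fingertip, lightly tap the longest bar, then the shortest, then the middle-length one, and last the longest once more, so that each bar visibly dips and springs back up before the next one is touched. Tap only, without the mallet and without hitting hard: leave the blocks standing where they are, and do not lift, push or disturb any of them or any other toy on the bench.

Things in the scene. Friction and masses are not known exactly. Their poses are not given: they have to be found in the camera images.
- bar_long_top (a point): centre of the top face of the longest wooden chime bar (200 mm long, 40 mm wide, 8 mm thick), 60 mm above the bench when the bar is at rest; x runs along the bar's length, z up. It moves with the bar. The three bars look alike but for length, and any of them may stand left, middle or right.
- bar_long (a joint): how far the longest bar is pushed down on its springy felt, in m: 0 at rest, 0.010 at the hard stop. It starts to give at about 1 N, needs about 2.5 N for 2 mm, 4 N for 4 mm and 9 N for the full 10 mm, and springs back up when let go.
- block_long: loose wooden sound box that carries the longest bar, 200 x 48 x 40 mm, about 450 g; origin at the centre of its underside, x along its length. The bar lies centred above it, with a 12 mm gap.
- bar_middle_top (a point): centre of the top face of the middle-length wooden chime bar (150 mm long, 40 mm wide, 8 mm thick), 60 mm above the bench when the bar is at rest; x runs along the bar's length, z up. It moves with the bar. The three bars look alike but for length, and any of them may stand left, middle or right.
- bar_middle (a joint): how far the middle-length bar is pushed down on its springy felt, in m: 0 at rest, 0.010 at the hard stop. It starts to give at about 1 N, needs about 2.5 N for 2 mm, 4 N for 4 mm and 9 N for the full 10 mm, and springs back up when let go.
- block_middle: loose wooden sound box that carries the middle-length bar, 150 x 48 x 40 mm, about 360 g; origin at the centre of its underside, x along its length. The bar lies centred above it, with a 12 mm gap.
- bar_short_top (a point): centre of the top face of the shortest wooden chime bar (100 mm long, 40 mm wide, 8 mm thick), 60 mm above the bench when the bar is at rest; x runs along the bar's length, z up. It moves with the bar. The three bars look alike but for length, and any of them may stand left, middle or right.
- bar_short (a joint): how far the shortest bar is pushed down on its springy felt, in m: 0 at rest, 0.010 at the hard stop. It starts to give at about 1 N, needs about 2.5 N for 2 mm, 4 N for 4 mm and 9 N for the full 10 mm, and springs back up when let go.
- block_short: loose wooden sound box that carries the shortest bar, 100 x 48 x 40 mm, about 270 g; origin at the centre of its underside, x along its length. The bar lies centred above it, with a 12 mm gap.
- bead_box: loose round box of clear plastic with beads in it and a white twist cap, 57 mm across, 66 mm high, standing between two chime blocks; origin at the centre of its underside
- turtle: loose green plastic turtle, about 100 mm long, 66 mm wide, 42 mm high, between two chime blocks; origin under its shell, head to its -x
- mallet: loose wooden xylophone mallet lying behind the blocks, 181 mm long along its x, head (26 x 40 mm, 26 mm high) at its -x end; origin at mid-length on the bench. Not used.
- spatula: loose red toy spatula lying to the left of the blocks, along its x, under 300 mm long, under 40 mm high; origin on its underside
- cup: loose white plastic stacking cup, 68 mm across, 60 mm high, right of the blocks; origin at the centre of its underside
- truck: loose wooden toy truck, 120 x 66 mm, 65 mm high, right of the blocks; origin at the centre of its underside
- night_light: round white push-button night light behind the blocks, 84 mm across, 72 mm high, fixed to the bench; origin at the centre of its underside
Mind the look-alikes: they are no part of the job. What is shaped like the block_short but purple is not meant.

How it is judged:
By the outcome, as a careful person would: the job done as asked, in the order asked, and still so for the second after the job is handed in, with the robot touching nothing.
It also fails if it takes over 48 s, if anything falls off the work surface, if the arm or the gripper's body presses on something with over 40 N, if the wrist force passes 120 N, or if a joint passes its speed limit or range.

ROBOT

A 6-joint arm with a two-finger parallel gripper is mounted at the origin on the work surface. World frame = base frame: x ahead of the robot, y to its left, z up, the work surface at z = 0. Lengths are in mm, angles in rad, forces in N, time in s.
With the tool pointing down it reaches from about 425 to 950 mm from the base axis. Payload 14.7 kg.
Tool frame: the origin (TCP) lies midway between the tips of the shut fingers; the grasp point (between the pads) lies manip.hold_point_z behind it (manip.hold_point_z is the distance from the TCP to the grasp point, in mm); z points along the fingers, x is the direction in which the jaws open and shut, and the axes are right-handed (so a half turn about z gives the same grasp; the last joint's range is limited). The gripper opens to 85 mm and grips with 20 to 120 N. Pads are 22 mm wide; open, the fingers measure 114 mm over their backs; the gripper's body (76 mm by 85 mm) begins 54 mm behind the grasp point. The pads swing forward as they close: fully open they stand 13 mm farther back than shut.
Start: joints at [-1.183, 0.48, 1.596, -0, 1.065, -0.047], TCP at [273.813, -589.507, 210.197] pointing down, gripper open.
Joint ranges: [-2.75, 2.75], [-0.82, 2.05], [0.23, 2.67], [-1.56, 4.7], [0.09, 2.69], [-2.92, 2.92]. Speed limits (rad/s): [1.89, 1.89, 2.39, 3.01, 3.01, 3.01].

INTERFACE

Orientations are given as a unit quaternion [x, y, z, w].
In Python, from workcell import manip gives the robot as it stands.
- The arm moves only by the shell command python3 -m crank 'ROWS'. ROWS is JSON, a list of rows, each a list of 5 numbers: the shift along the tool's x, y, z in mm, then the turn about the tool's z in rad, then the finger opening in mm, from 0 to 85.4. A call has 1 to 8 rows; each row is the pose to reach, as a shift and turn from the pose measured when the call began, along the tool's axes at that moment; what a row does not reach only later rows make up. A row lasts 1/8 s, in which the tool goes at most 62.5 mm and 10.7 degrees, less where a joint would pass 70% of its speed; a pose out of reach is approached as far as the arm can. A call with a gripper value outside its range is refused whole. The fingers move at their own pace and stop on an object; the grip force is fixed at half the most. Time passes only in rows, so rows that repeat a pose let the fingers close. It gives the time, the measured TCP pose, the force and the opening at its end, in the units of the state.
- manip.get_state(): the state, without advancing time (a new reading comes with each control period).
- manip.capture(name): name is "scene" or "top" or "wrist"; returns the picture (384x512x3 uint8, red, green, blue); there is no depth.
- manip.calibration(name): a dict with "fx", "fy", "cx", "cy" (pixels), "rvec" (rotation vector, rad) and "tvec" (3), from world to camera coordinates, as OpenCV has them. Camera axes: x right, y down, z forward; pixel columns grow to the right and rows downward; lengths in mm; the calibration is good to about 2 mm. The wrist camera is an equidistant fisheye: a pixel r from the principal point sees the ray r / f radians off the axis. A picture is of the moment at which its call begins: read the wrist's pose just before it. calibration takes no time and is no camera call; for the wrist camera it gives the pose at the moment of the call.
- manip.close_job(): hands the job in, once; it reports no verdict.
Trained networks look in the newest picture that a camera, given by its name, has taken for a name from the list of things; names that differ only in an ending like _2 or _b are one class to them, and where a whole thing is asked for, a point or a joint stands for the part that bears it (a point fixed in the world has none). Each returns a list of dicts, best first, with "score" (0 to 1); they miss things now and then, are a little off and sometimes report something else, mostly with a low value. They report only what shows in the picture. A call takes as long as a camera call. They do not tell look-alikes from the thing itself.
- manip.boxes_of(camera, query): "point" ([row, column] as shares, 0 to 1, of the picture: columns of its width, rows of its height, amid what is visible of it).
- manip.place_of(camera, query): "point" ([row, column] as shares, 0 to 1, of the picture: columns of its width, rows of its height: a listed point, or the origin of a listed thing).
The state is a dict: "time_s": time; "qpos": joint angles; "qvel": joint speeds; "joint_torque": joint torques, N m; "tool_pos": TCP position; "orientation": TCP orientation; "ft_force": force on the tool from outside, world axes, zero at the start; "ft_torque": the same for the moment, N m; "gripper_width": finger opening in mm.
Only numpy, scipy, OpenCV 4.12 (cv2) and the standard library are available. Lean on these libraries where they do the work, as an engineer would, in place of code of your own. Each camera call takes 0.05 s, during which the arm holds its last target. There are 200 camera calls.

## Working session

There is one attempt and no reset: what is moved stays moved. The work goes in short steps, Python scripts to look and compute and a shell command to move; the robot and the scene stay as the last step left them, time stands still between calls to the robot, and variables do not carry over. Pictures are saved under pics/ and viewed, about 8 in all and at most 12, crops included, and the job is handed in when it is done.

```bash
mkdir -p pics; cat > h.py <<'E'
import numpy as np, cv2
from workcell import manip
def ray(cam,rc):
    c=manip.calibration(cam);R=cv2.Rodrigues(np.array(c['rvec'],float))[0];t=np.array(c['tvec'],float).ravel()
    x=(rc[1]*512-c['cx'])/c['fx'];y=(rc[0]*384-c['cy'])/c['fy']
    if cam=='wrist':
        r=np.hypot(x,y);d=np.array([np.sin(r)*x/max(r,1e-9),np.sin(r)*y/max(r,1e-9),np.cos(r)])
    else: d=np.array([x,y,1.])
    return -R.T@t,R.T@d
def atz(cam,rc,z):
    o,d=ray(cam,rc);return o+d*(z-o[2])/d[2]
def save(cam,n,s=1.5):
    cv2.imwrite(f'pics/{n}.png',cv2.resize(manip.capture(cam)[:,:,::-1],None,fx=s,fy=s,interpolation=cv2.INTER_CUBIC))
E
python3 - <<'E'
from h import *
s=manip.get_state();print(s['time_s'],s['tool_pos'],s['orientation'],s['ft_force'],manip.hold_point_z)
for cam in('scene','top'):
    save(cam,cam+'1')
    for q,z in(('bar_long_top',60),('bar_middle_top',60),('bar_short_top',60)):
        for d in manip.place_of(cam,q)[:4]:
            p=d['point'];print(cam,q,round(d['score'],2),[round(p[0]*384),round(p[1]*512)],atz(cam,p,z).round(0))
print(manip.get_state()['time_s'])
E
```

```text
0.0 [ 273.65177554 -589.1115921   209.58385018] [ 8.42968967e-01 -5.37961868e-01 -4.81024083e-04 -3.44952687e-04] [-0.22704235  0.634185   -0.08814462] 18.700000000000003
scene bar_long_top 0.86 [111, 289] [512. 280.  60.]
scene bar_middle_top 0.73 [187, 283] [603.  15.  60.]
scene bar_short_top 0.94 [261, 189] [ 466. -296.   60.]
scene bar_short_top 0.92 [208, 185] [ 378. -162.   60.]
scene bar_short_top 0.68 [169, 220] [410.  -4.  60.]
scene bar_short_top 0.67 [224, 125] [ 253. -275.   60.]
top bar_long_top 0.98 [192, 164] [498. 274.  60.]
top bar_long_top 0.73 [160, 259] [588.  17.  60.]
top bar_long_top 0.71 [112, 315] [ 723. -134.   60.]
top bar_long_top 0.15 [169, 312] [ 567. -128.   60.]
top bar_middle_top 0.55 [161, 260] [585.  14.  60.]
top bar_short_top 0.87 [222, 270] [421. -15.  60.]
top bar_short_top 0.71 [212, 419] [ 456. -415.   60.]
top bar_short_top 0.7 [286, 366] [ 257. -272.   60.]
top bar_short_top 0.64 [107, 316] [ 737. -137.   60.]
0.4
```

View pics/top1.png

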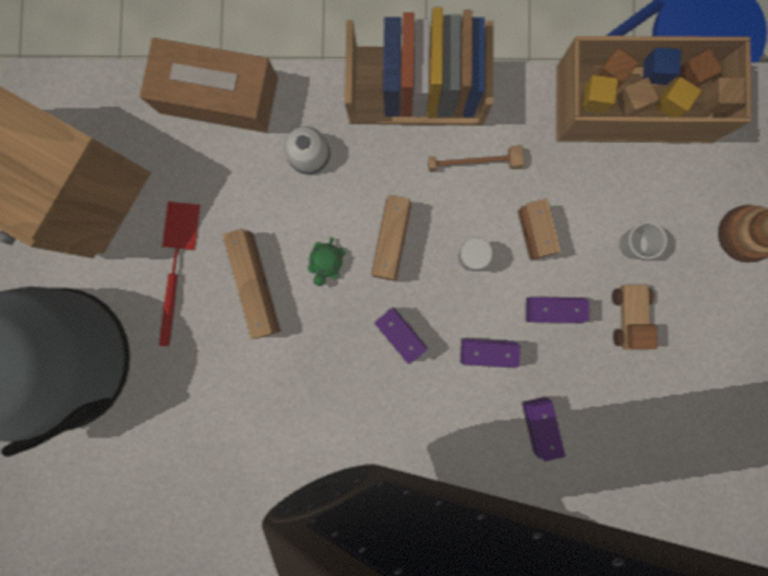

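View pics/scene1.png

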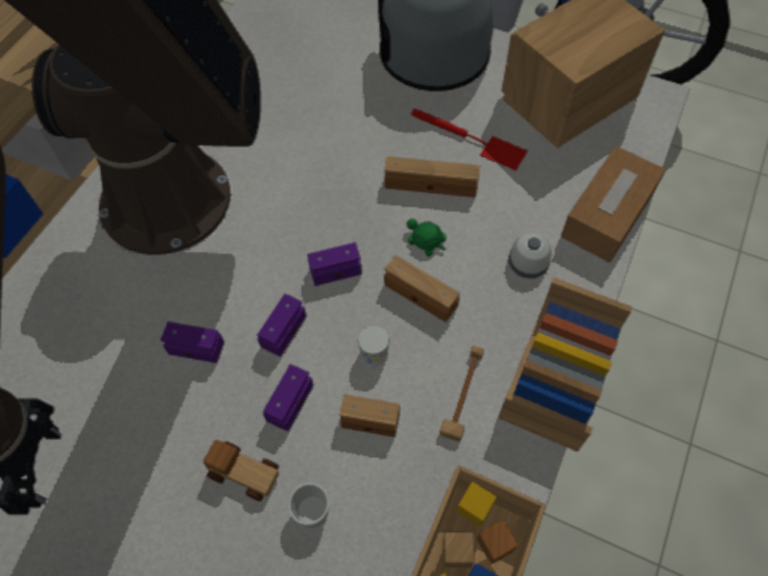

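Top view (1.5x px): the three wooden blocks are long (252,285), middle (392,237), short (539,228). The four purple short ones are decoys at (557,310), (490,353), (400,335) and (543,430). I'll enlarge a crop to confirm and measure the top faces.

```bash
python3 - <<'E'
from h import *
a=manip.capture('top')[:,:,::-1]
cv2.imwrite('pics/c1.png',cv2.resize(a[125:235,140:385],None,fx=3.2,fy=3.2,interpolation=cv2.INTER_CUBIC))
# guesses of bar centre and re-projection; camera centre
print(ray('top',(.5,.5))[0], ray('scene',(.5,.5))[0])
for n,p in(('long',(285/576,252/768)),('mid',(237/576,392/768)),('short',(228/576,539/768))): print(n,atz('top',p,60))
b=manip.capture('scene')[:,:,::-1]
cv2.imwrite('pics/c2.png',cv2.resize(b[95:300,215:335],None,fx=2.9,fy=2.9,interpolation=cv2.INTER_CUBIC))
E
```

```text
[454.05484494  -3.99066568 997.7094297 ] [ 840.7915335  -636.74630668 1269.32274836]
long [502.80507485 263.35859768  60.        ]
mid [594.17881526  10.64104618  60.        ]
short [ 614.36456346 -254.00251623   60.        ]
```

View pics/c1.png

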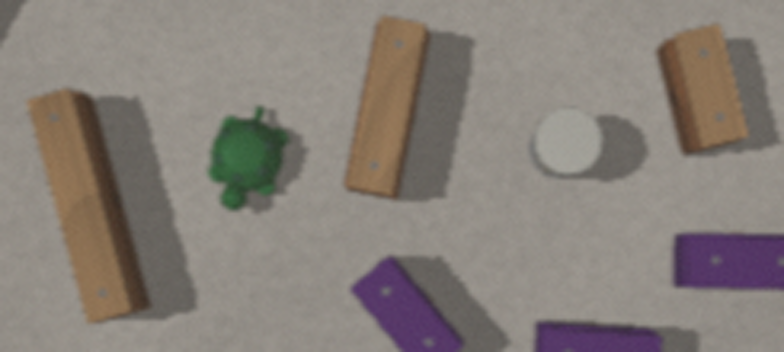

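View pics/c2.png

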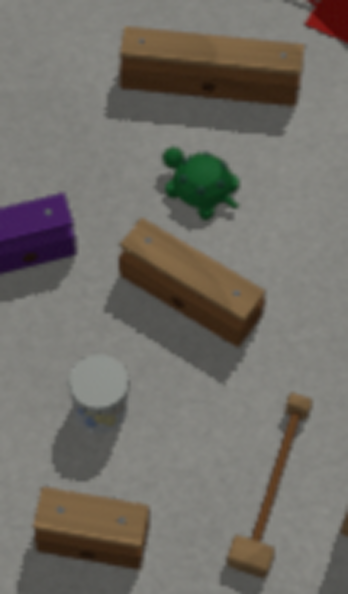

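```bash
cat >> h.py <<'E'
from scipy.spatial.transform import Rotation
def sh(target):
    s=manip.get_state();R=Rotation.from_quat(s['orientation']).as_matrix()
    return (R.T@(np.array(target)-s['tool_pos'])).round(1)
E
python3 - <<'E'
from h import *
T={'long':[(54,117),(102,292)],'mid':[(398,43),(375,165)],'short':[(703,52),(719,116)]}
S={'long':[(142,41),(284,55)],'mid':[(148,239),(236,293)],'short':[(60,509),(121,519)]}
for n in T:
    t=[atz('top',((125+y/3.2)/384,(140+x/3.2)/512),60) for x,y in T[n]]
    u=[atz('scene',((95+y/2.9)/384,(215+x/2.9)/512),60) for x,y in S[n]]
    print(n,'top',np.mean(t,0).round(1),np.linalg.norm(t[0]-t[1]).round(),'scene',np.mean(u,0).round(1),np.linalg.norm(u[0]-u[1]).round())
print('wp',sh((520,-150,210)))
E
```

```text
long top [505.9 273.5  60. ] 155.0 scene [509.2 277.2  60. ] 156.0
mid top [595.6  12.1  60. ] 106.0 scene [597.8  15.3  60. ] 106.0
short top [ 616.6 -261.6   60. ] 56.0 scene [ 617.9 -259.6   60. ] 56.0
wp [-2.949e+02 -4.084e+02  2.000e-01]
```

```bash
python3 -m crank '[[-37,-51,0,0,0],[-74,-102,0,0,0],[-111,-153,0,0,0],[-148,-204,0,0,0],[-185,-255,0,0,0],[-222,-306,0,0,0],[-259,-357,0,0,0],[-295,-408,0,0,0]]'; python3 -c "
from h import *
print(sh((507,275,130)))"
```

```text
time_s: 1.5
tool_pos: [518.7, -151.3, 210.5]
orientation: [0.843, -0.538, 0.0, -0.0]
ft_force: [1.1, 0.0, -0.1]
gripper_width: -0.1
[-391.6 -168.8   80.4]
```

```bash
python3 -m crank '[[-49,-21,10,0,0],[-98,-42,20,0,0],[-147,-63,30,0,0],[-196,-84,40,0,0],[-245,-105,50,0,0],[-294,-127,60,0,0],[-343,-148,70,0,0],[-392,-169,80,0,0]]'; python3 -m crank '[[0,0,0,0,0],[0,0,0,0,0]]'; python3 -c "
from h import *
save('wrist','w1')
print(sh((507,275,75)),manip.get_state()['ft_force'])
for n,p in (('L',(507.5,275.3,60)),):
    c=manip.calibration('wrist');R=cv2.Rodrigues(np.array(c['rvec'],float))[0];v=R@np.array(p)+np.array(c['tvec']).ravel()
    th=np.arccos(v[2]/np.linalg.norm(v));k=th/np.hypot(v[0],v[1]);print(c['cx']+c['fx']*k*v[0],c['cy']+c['fy']*k*v[1])
"
```

```text
time_s: 2.5
tool_pos: [506.8, 277.4, 130.3]
orientation: [0.843, -0.538, 0.0, -0.0]
ft_force: [0.3, -0.5, -0.1]
gripper_width: 0.2
time_s: 2.75
tool_pos: [506.6, 277.3, 130.1]
orientation: [0.843, -0.538, 0.0, -0.0]
ft_force: [-0.1, -0.5, 0.3]
gripper_width: -0.0
[ 1.6  0.6 55.3] [ 0.79336168 -1.04041649  0.77464227]
259.17821393353853 192.7259329391834
```

View pics/w1.png

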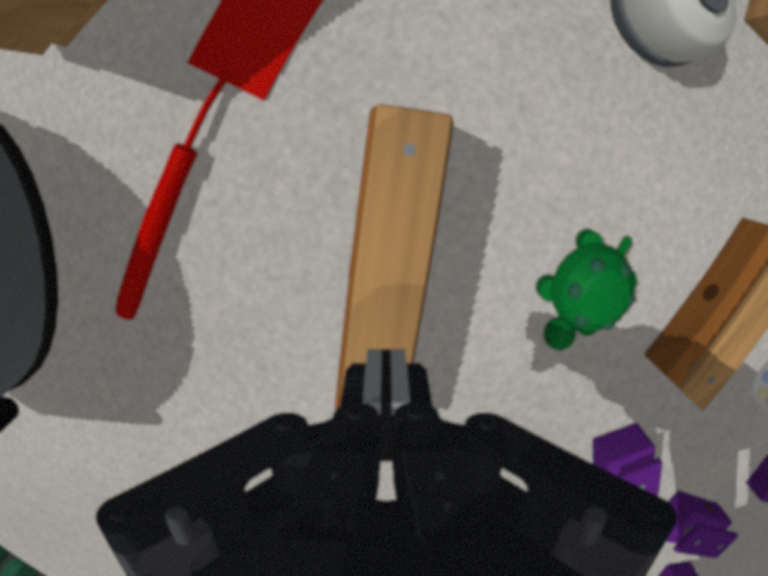

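Wrist view: the long bar is at (388,289), where it was predicted, and the fingertips line up on it. Descending.

```bash
python3 -m crank '[[1,0,35,0,0],[1,0,58,0,0],[1,0,66,0,0],[1,0,66,0,0]]'; python3 -m crank '[[0,0,2,0,0],[0,0,4,0,0],[0,0,6,0,0],[0,0,6,0,0]]'
```

```text
time_s: 3.3
tool_pos: [507.5, 275.1, 64.5]
orientation: [0.843, -0.538, 0.0, -0.0]
ft_force: [-0.3, -0.1, 0.1]
gripper_width: 0.1
time_s: 3.8
tool_pos: [507.4, 275.2, 58.5]
orientation: [0.843, -0.538, 0.0, 0.0]
ft_force: [0.3, -0.3, -0.9]
gripper_width: 0.4
```

```bash
python3 -m crank '[[0,0,1,0,0],[0,0,2,0,0],[0,0,2,0,0],[0,0,2,0,0]]'
```

```text
time_s: 4.3
tool_pos: [507.4, 275.2, 56.5]
orientation: [0.843, -0.538, 0.0, 0.0]
ft_force: [0.1, -0.2, 0.2]
gripper_width: -0.2
```

```bash
python3 -c "
from h import *
print([manip.get_state()['ft_force'].round(1) for i in range(3)],manip.get_state()['tool_pos'])
save('wrist','w2')
print(manip.get_state()['ft_force'])"
```

```text
[array([ 0.1, -0.2,  0.2]), array([ 0.1, -0.2,  0.2]), array([ 0.1, -0.2,  0.2])] [507.42117992 275.15459056  56.49007578]
[ 0.32005388  0.00618583 -0.99163515]
```

View pics/w2.png

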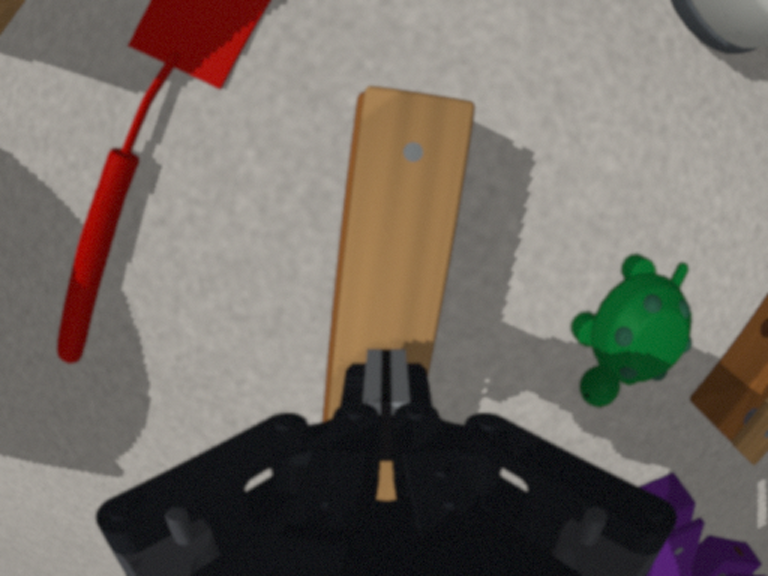

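Tips are over the bar (386,360) with their shadow right beside them, but there is no force yet. I'll creep down.

```bash
python3 -m crank '[[0,0,1,0,0],[0,0,1,0,0]]';  python3 -m crank '[[0,0,1,0,0],[0,0,1,0,0]]'; python3 -c "
from h import *
for i in range(3): save('wrist','t'); print(manip.get_state()['ft_force'].round(1))"
```

```text
time_s: 4.6
tool_pos: [507.4, 275.1, 55.4]
orientation: [0.843, -0.538, 0.0, 0.0]
ft_force: [0.1, -0.1, -0.7]
gripper_width: -0.2
time_s: 4.85
tool_pos: [507.3, 275.1, 54.3]
orientation: [0.843, -0.538, 0.0, 0.0]
ft_force: [0.4, -0.2, -0.3]
gripper_width: -0.2
[ 0.  -0.1  0.5]
[-0.3 -0.4  0. ]
[-0.2  0.  -0.2]
```

```bash
for i in 1 2 3; do python3 -m crank '[[0,0,1,0,0],[0,0,1,0,0]]' | egrep 'pos|force'; done; python3 -c "
from h import *
F=[]
for i in range(4): a=manip.capture('scene'); F.append(manip.get_state()['ft_force'][2])
print(np.round(F,1))
cv2.imwrite('pics/s2.png',cv2.resize(a[60:180,190:350,::-1],None,fx=4.8,fy=4.8,interpolation=cv2.INTER_CUBIC))"
```

```text
tool_pos: [507.3, 275.1, 53.3]
ft_force: [0.3, -0.3, 0.7]
tool_pos: [507.3, 275.1, 52.2]
ft_force: [-0.6, -0.3, -0.4]
tool_pos: [507.2, 275.1, 51.2]
ft_force: [-0.4, 0.6, 0.2]
[ 0.4 -0.1 -0.  -0.2]
```

View pics/s2.png

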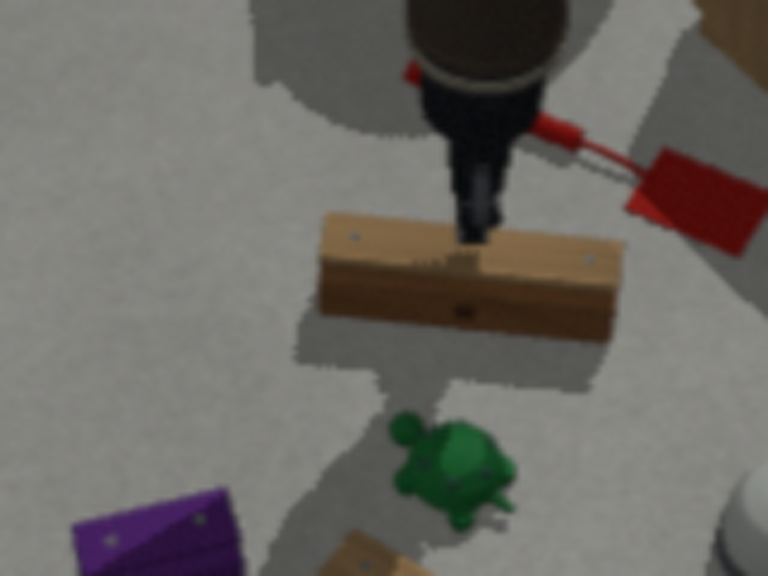

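Scene crop: the tip at (473,243) is right over the bar's centre, with its shadow almost touching, so it's just above. Keep creeping.

```bash
cat > f.py <<'E'
from h import *
F=[];Q=[]
for i in range(3): manip.capture('wrist'); s=manip.get_state(); F.append(s['ft_force']); Q.append(s['joint_torque'])
print('F',np.mean(F,0).round(2),'z',s['tool_pos'][2].round(1),np.mean(Q,0).round(1))
E
for i in 1 2; do python3 -m crank '[[0,0,1,0,0],[0,0,1,0,0]]' | egrep 'force'; python3 f.py; done
```

```text
ft_force: [-0.2, -0.3, 0.3]
F [-0.11  0.16 -0.36] z 50.3 [ -0.  -90.5 -28.3  -0.   -0.    0. ]
ft_force: [0.0, -0.4, -0.7]
F [ 0.24 -0.24 -0.4 ] z 49.2 [ -0.  -90.6 -28.3  -0.   -0.    0. ]
```

```bash
for i in 1 2 3; do python3 -m crank '[[0,0,1,0,0],[0,0,1,0,0]]' | egrep 'force|time'; python3 f.py; done; python3 -c "
from h import *
a=manip.capture('scene')
cv2.imwrite('pics/s3.png',cv2.resize(a[90:130,230:330,::-1],None,fx=8,fy=8,interpolation=cv2.INTER_CUBIC))"
```

```text
time_s: 7.0
ft_force: [-0.1, 0.6, 0.8]
F [-0.1   0.15  0.19] z 48.3 [ -0.  -90.6 -28.2  -0.   -0.   -0. ]
time_s: 7.4
ft_force: [-0.2, -0.3, 0.0]
F [-0.45  0.52 -0.34] z 47.2 [ -0.  -90.7 -28.1  -0.   -0.   -0. ]
time_s: 7.8
ft_force: [-0.7, -0.3, 0.5]
F [-0.18 -0.13 -0.28] z 46.2 [ -0.  -90.8 -28.   -0.   -0.    0. ]
```

View pics/s3.png

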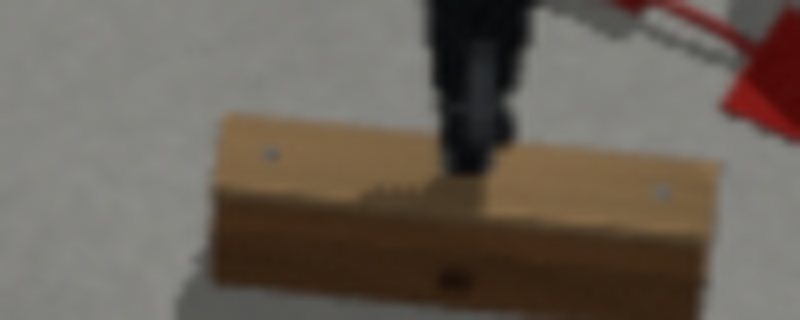

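The tip at (465,172) coincides with the bar's centre, so contact should be very close. Continue.

```bash
for i in 1 2 3 ; do python3 -m crank '[[0,0,1,0,0],[0,0,1,0,0]]' | egrep 'width|time'; python3 f.py; done
```

```text
time_s: 8.25
gripper_width: 0.5
F [-0.12 -0.02 -0.5 ] z 45.2 [ -0.  -90.8 -27.9  -0.   -0.    0. ]
time_s: 8.65
gripper_width: 0.1
F [-0.33  0.04 -0.  ] z 44.2 [  0.  -90.9 -27.8  -0.   -0.    0. ]
time_s: 9.05
gripper_width: -0.0
F [ 0.24 -0.02  0.27] z 43.2 [ -0.  -90.9 -27.7  -0.   -0.   -0. ]
```

```bash
python3 - <<'E'
from h import *
s=manip.get_state();c=manip.calibration('wrist');R=cv2.Rodrigues(np.array(c['rvec'],float))[0]
o,_=ray('wrist',(.5,.5));tp=np.array(s['tool_pos']);print('cam',o,'tcp',tp)
def proj(p):
    v=R@(np.array(p)-o);th=np.arccos(v[2]/np.linalg.norm(v));k=th/np.hypot(v[0],v[1]);return np.round(1.5*np.array([c['cx']+c['fx']*k*v[0],c['cy']+c['fy']*k*v[1]]))
for dz in (0,5,10,15,20,30): print(dz,proj(tp+[0,0,dz]))
a=manip.capture('wrist')
cv2.imwrite('pics/w3.png',cv2.resize(a[:,:,::-1],None,fx=1.5,fy=1.5,interpolation=cv2.INTER_CUBIC))
def r(px): return ray('wrist',(px[1]/576,px[0]/768))[1]
P=[(np.array([506.6,277.3,130.1]),(409,150)),(np.array([507.4,275.2,56.5]),(413,152))]
A=[];b=[]
for t,px in P:
    oo=o+t-tp;d=r(px);d/=np.linalg.norm(d);M=np.eye(3)-np.outer(d,d);A.append(M);b.append(M@oo)
    print('screw at z60/55',(oo+d*(60-oo[2])/d[2]).round(1))
print('screw',np.linalg.solve(sum(A),sum(b)))
E
```

```text
cam [579.69711434 309.07827109 207.22013745] tcp [507.22689612 275.03957     43.17826284]
0 [386. 345.]
5 [386. 350.]
10 [386. 356.]
15 [386. 362.]
20 [386. 369.]
30 [386. 382.]
screw at z60/55 [580.7 298.4  60. ]
screw at z60/55 [580.9 298.8  60. ]
screw [581.07766041 296.28584137  21.71617543]
```

View pics/w3.png

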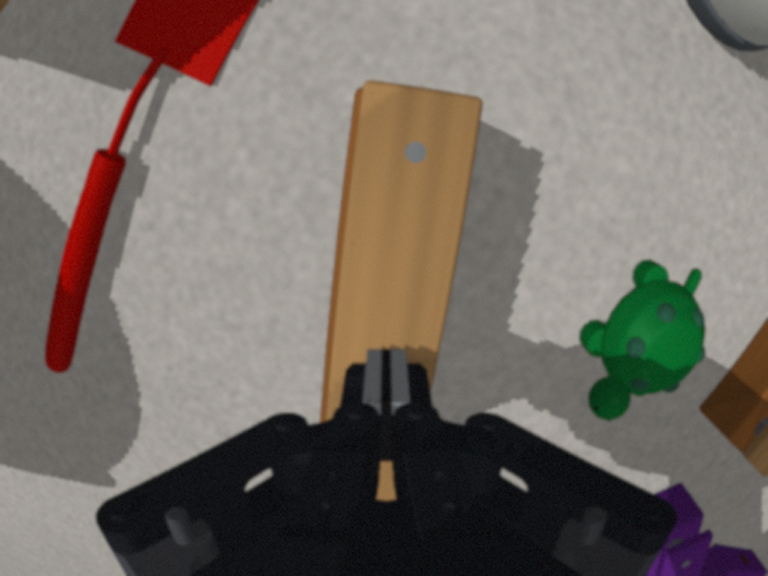

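The images need a firmer answer: solve the bar's height from its known 40 mm width in each saved wrist picture.

```bash
python3 - <<'E'
from h import *
from scipy.optimize import brentq
s=manip.get_state();o,_=ray('wrist',(.5,.5));tp=np.array(s['tool_pos']);c=manip.calibration('wrist');print(c['fx'],c['cx'],c['cy'])
def r(px): return ray('wrist',(px[1]/576,px[0]/768))[1]
for n,t in(('w1',(506.6,277.3,130.1)),('w2',(507.4,275.2,56.5)),('w3',tp)):
    oo=o+np.array(t)-tp
    im=cv2.imread(f'pics/{n}.png').astype(float)
    Z=[]
    for row in (180,210,240,270):
        l=im[row-2:row+3].mean(0); v=l[:,2]-l[:,0]   # red-blue saturation
        br=l[:,2]; L=[];
        # top face: bright wood
        m=(v>35)&(br>130); cols=np.where(m[300:520])[0]+300
        # subpixel via half-level crossing
        def cross(i,sgn,arr,lev):
            while arr[i]>lev: i+=sgn
            return i-sgn*(lev-arr[i])/(arr[i-sgn]-arr[i])
        mid=int(np.median(cols)); tv=np.median(v[cols]); tb=np.median(br[cols])
        right=cross(mid,1,v,tv*.55); left=cross(mid,-1,br,tb*.87)
        u=np.array([22.5,0]) 
        def g(z):
            a,b=[oo+d*(z-oo[2])/d[2] for d in(r((left,row)),r((right,row)))]
            ax=np.array([73.,23.3]);ax/=np.linalg.norm(ax);n_=np.array([-ax[1],ax[0]])
            return abs((a-b)[:2]@n_)-40
        Z.append((round(left),round(right),round(brentq(g,-80,110),1)))
    print(n,Z)
E
```

```text
297.3186396354542 257.02977877678336 189.34195998291077Traceback (most recent call last):
  File "<stdin>", line 25, in <module>
    r = _zeros._brentq(f, a, b, xtol, rtol, maxiter, args, full_output, disp)
ValueError: f(a) and f(b) must have different signs
```

```bash
python3 - <<'E'
from h import *
from scipy.optimize import brentq
o,_=ray('wrist',(.5,.5));tp=np.array(manip.get_state()['tool_pos'])
def r(px): return ray('wrist',(px[1]/576,px[0]/768))[1]
ax=np.array([73.3,23.3]);ax/=np.linalg.norm(ax);nn=np.array([-ax[1],ax[0]])
for n,t in(('w1',(506.6,277.3,130.1)),('w2',(507.4,275.2,56.5)),('w3',tp)):
    oo=o+np.array(t)-tp
    im=cv2.GaussianBlur(cv2.imread(f'pics/{n}.png').astype(float),(0,0),1.5)
    Z=[]
    for row in range(170,290,15):
        g=im[row,:,2]; s=im[row,:,2]-im[row,:,0]; dg=np.gradient(g); ds=np.gradient(s)
        left=325+np.argmax(dg[325:385]); right=400+np.argmin(ds[400:490])
        def par(a,i): return i+(a[i-1]-a[i+1])/(2*(a[i-1]-2*a[i]+a[i+1]))
        left=par(dg,left);right=par(ds,right)
        w=lambda z:abs(np.subtract(*[(oo+d*(z-oo[2])/d[2])[:2] for d in(r((left,row)),r((right,row)))])@nn)
        Z.append((round(left),round(right),round(oo[2]-(oo[2]-60)*40/w(60),1)))
    print(n,Z)
    if n=='w3': print(im[200,330:370:2,2].round())
E
```

```text
w1 [(368, 445, np.float64(57.1)), (366, 442, np.float64(57.5)), (364, 440, np.float64(58.3)), (362, 437, np.float64(58.2)), (360, 435, np.float64(58.0)), (358, 432, np.float64(57.7)), (356, 430, np.float64(58.8)), (354, 427, np.float64(59.0))]
w2 [(355, 464, np.float64(55.5)), (353, 462, np.float64(55.9)), (351, 459, np.float64(55.8)), (349, 457, np.float64(55.8)), (347, 454, np.float64(56.2)), (345, 452, np.float64(56.3)), (344, 449, np.float64(56.4)), (342, 446, np.float64(55.9))]
w3 [(352, 471, np.float64(55.8)), (351, 469, np.float64(55.8)), (349, 466, np.float64(55.7)), (347, 464, np.float64(55.8)), (345, 461, np.float64(56.3)), (343, 458, np.float64(56.2)), (341, 456, np.float64(56.6)), (340, 453, np.float64(56.3))]
[162. 164. 164. 163. 159. 149. 138. 135. 137. 143. 152. 156. 156. 155.
 155. 156. 156. 156. 157. 158.]
```

The bar's height is unchanged from w2 to w3 (about 56 mm), so it hasn't been touched. The fingertip is really higher than the reported TCP, and the wrist view of the tip edge agrees. Keep creeping with the force check.

```bash
for i in 1 2 3 4; do python3 -m crank '[[0,0,1,0,0],[0,0,1,0,0]]' | egrep 'time'; python3 f.py; done
```

```text
time_s: 9.5
F [-0.61 -0.12  0.53] z 42.2 [ -0.  -91.  -27.6  -0.   -0.    0. ]
time_s: 9.9
F [ 0.42  0.09 -0.25] z 41.2 [ -0.  -91.  -27.6  -0.   -0.   -0. ]
time_s: 10.3
F [-0.08 -0.21 -0.1 ] z 40.2 [ -0.  -91.1 -27.5  -0.   -0.    0. ]
time_s: 10.7
F [0.28 0.5  0.54] z 39.2 [ -0.  -91.1 -27.4  -0.   -0.   -0. ]
```

```bash
cat > f.py <<'E'
from h import *
F=[]
for i in range(3): a=manip.capture('wrist'); s=manip.get_state(); F.append(s['ft_force'])
o,_=ray('wrist',(.5,.5))
im=cv2.GaussianBlur(cv2.resize(a[:,:,::-1],None,fx=1.5,fy=1.5,interpolation=cv2.INTER_CUBIC).astype(float),(0,0),1.5)
ax=np.array([73.3,23.3]);ax/=np.linalg.norm(ax);nn=np.array([-ax[1],ax[0]])
Z=[]
for row in range(170,290,5):
    g=im[row,:,2];dg=np.gradient(g);ds=np.gradient(g-im[row,:,0])
    l=325+np.argmax(dg[325:385]);r=400+np.argmin(ds[400:490])
    par=lambda a,i:i+(a[i-1]-a[i+1])/(2*(a[i-1]-2*a[i]+a[i+1]))
    P=[atz('wrist',(row/576,par(b,i)/768),60)[:2] for b,i in((dg,l),(ds,r))]
    Z.append(o[2]-(o[2]-60)*40/abs((P[0]-P[1])@nn))
print('t',s['time_s'],'F',np.mean(F,0).round(2),'z',s['tool_pos'][2].round(1),'barz',np.median(Z).round(2))
E
python3 f.py; for i in 1 2 3 4; do python3 -m crank '[[0,0,1,0,0],[0,0,1,0,0]]' >/dev/null; python3 f.py; done
```

```text
t 11.0 F [ 0.02 -0.47  0.04] z 39.2 barz 56.13
t 11.4 F [ 0.43 -0.05  1.53] z 38.2 barz 55.34
t 11.8 F [-0.3   0.09  2.33] z 37.3 barz 54.39
t 12.2 F [-0.99  0.05  2.78] z 36.3 barz 53.92
t 12.6 F [-0.39 -0.14  3.95] z 35.3 barz 53.47
```

Contact came at TCP z≈39 (the tip sits about 21 mm behind the reported TCP). The bar has now dipped about 3–4 mm at 4 N. Lift and check that it springs back.

```bash
python3 -m crank '[[0,0,-6,0,0],[0,0,-16,0,0],[0,0,-16,0,0]]'; python3 f.py;  python3 -m crank '[[0,0,-40,0,0],[0,0,-70,0,0]]'; python3 -c "
from h import *
print(sh((617,-260.6,110)))"
```

```text
time_s: 12.98
tool_pos: [507.9, 275.4, 52.3]
orientation: [0.843, -0.538, 0.001, -0.0]
ft_force: [0.4, 0.7, -0.8]
gripper_width: -0.2
t 13.125 F [-0.43 -0.15 -0.2 ] z 51.3 barz 55.66
time_s: 13.38
tool_pos: [507.1, 275.0, 122.1]
orientation: [0.843, -0.538, 0.0, 0.0]
ft_force: [-0.1, -0.5, 0.0]
gripper_width: 0.3
[532.2 125.5  12.5]
```

```bash
python3 -m crank '[[58,14,0,0,0],[116,27,0,0,0],[174,41,0,0,0],[232,55,0,0,0],[290,68,0,0,0],[348,82,0,0,0],[406,96,0,0,0],[464,109,0,0,0]]' | head -2; python3 -m crank '[[58,14,10,0,0],[68,16,13,0,0],[68,16,13,0,0]]'; python3 -c "
from h import *
save('wrist','w4')
print(sh((617,-260.6,44)))
for q in ('bar_short_top',):
  for d in manip.place_of('wrist',q)[:3]: print(d['score'],np.array(d['point'])*[576,768],atz('wrist',d['point'],60).round(1))"
```

```text
time_s: 14.38
tool_pos: [603.2, -193.8, 122.2]
time_s: 14.75
tool_pos: [616.6, -262.4, 108.4]
orientation: [0.842, -0.539, -0.001, 0.0]
ft_force: [-0.6, 0.2, 0.6]
gripper_width: 0.1
[-0.6 -0.7 64.8]
0.73 [297.1584 387.7632] [ 619.8 -260.5   60. ]
```

View pics/w4.png

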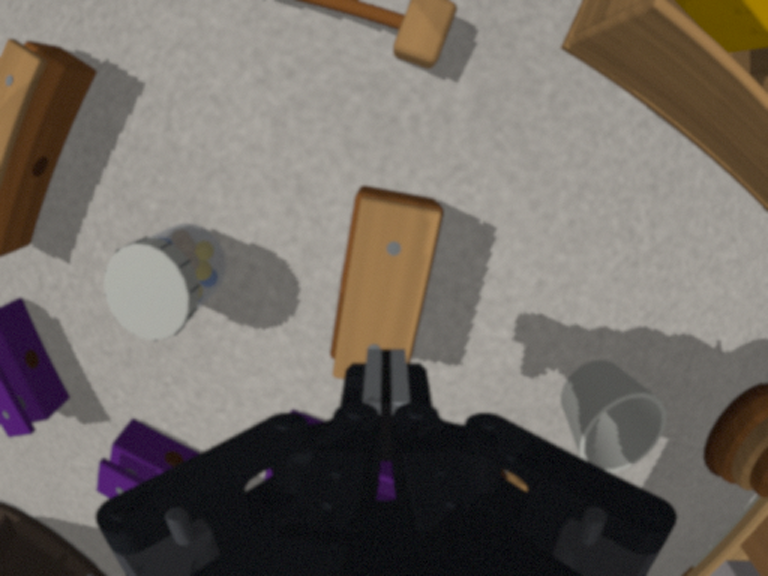

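Wrist view: the wooden short bar (388,295) is between the bead box and the cup, and the network's centre agrees within 3 mm. Descend and tap.

```bash
python3 -m crank '[[0,-1,30,0,0],[0,-1,55,0,0],[0,-1,64,0,0],[0,-1,64,0,0]]'|egrep 'pos|force'; python3 -m crank '[[0,0,2,0,0],[0,0,4,0,0],[0,0,6,0,0],[0,0,7,0,0],[0,0,7,0,0]]' |egrep 'time|pos|force'; python3 f.py
```

```text
tool_pos: [617.7, -259.5, 45.2]
ft_force: [-0.1, 0.8, -0.0]
time_s: 15.98
tool_pos: [617.8, -259.6, 38.2]
ft_force: [-0.1, 0.6, 1.1]
t 16.125 F [-0.25 -0.89  1.28] z 38.3 barz 52.95
```

```bash
python3 -m crank '[[0,0,1,0,0],[0,0,2,0,0],[0,0,3,0,0],[0,0,3,0,0]]' |egrep 'time|pos|force'; python3 f.py
```

```text
time_s: 16.62
tool_pos: [617.8, -259.6, 35.3]
ft_force: [-0.7, 1.0, 4.0]
t 16.775 F [-0.62  0.33  3.82] z 35.4 barz 52.88
```

3.8 N, about a 4 mm dip. Lift and go to the middle bar.

```bash
python3 -m crank '[[0,0,-6,0,0],[0,0,-16,0,0],[0,0,-50,0,0],[0,0,-80,0,0],[0,0,-80,0,0]]'|egrep 'time|pos|force'; python3 -c "
from h import *
print(sh((596.7,13.7,110)))"
```

```text
time_s: 17.4
tool_pos: [619.4, -260.3, 118.5]
ft_force: [-0.2, -0.4, -1.5]
[-258.1  -94.9    7.9]
```

```bash
python3 -m crank '[[-52,-19,0,0,0],[-104,-38,0,0,0],[-156,-57,0,0,0],[-208,-76,4,0,0],[-258,-95,8,0,0],[-258,-95,8,0,0],[-258,-95,8,0,0]]'|egrep 'time|pos'; python3 -c "
from h import *
save('wrist','w5')
print(sh((596.7,13.7,45)))
for q in ('bar_middle_top','bar_long_top'):
  for d in manip.place_of('wrist',q)[:2]: print(q,d['score'],np.array(d['point'])*[576,768],atz('wrist',d['point'],60).round(1))"
```

```text
time_s: 18.27
tool_pos: [596.5, 13.7, 109.7]
[-0.8 -0.1 64.8]
bar_middle_top 0.65 [304.1856 385.6128] [595.8  12.3  60. ]
bar_middle_top 0.28 [386.8416 557.568 ] [ 590.3 -102.2   60. ]
```

View pics/w5.png

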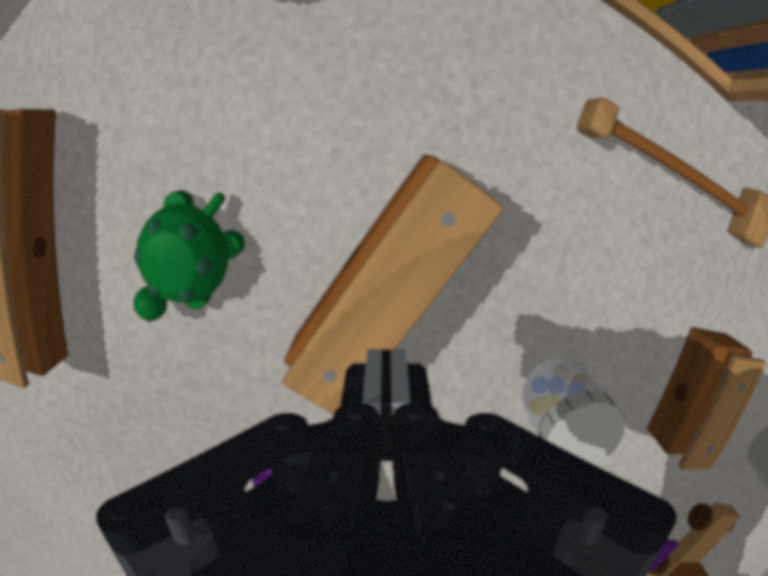

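Middle bar: centre at (388,298) between its screws, which matches. All neighbours are undisturbed. Descend and tap.

```bash
python3 -m crank '[[-1,0,30,0,0],[-1,0,55,0,0],[-1,0,64,0,0],[-1,0,64,0,0]]'|egrep 'pos|force'; python3 -m crank '[[0,0,2,0,0],[0,0,4,0,0],[0,0,6,0,0],[0,0,7,0,0],[0,0,7,0,0]]' |egrep 'time|pos|force'; python3 -m crank '[[0,0,1,0,0],[0,0,2,0,0],[0,0,3,0,0],[0,0,3,0,0]]' |egrep 'time|pos|force'; python3 f.py
```

```text
tool_pos: [596.5, 12.8, 45.7]
ft_force: [-0.3, 0.6, -0.6]
time_s: 19.55
tool_pos: [596.6, 12.8, 38.8]
ft_force: [0.5, 0.2, 1.4]
time_s: 20.05
tool_pos: [596.6, 12.8, 35.7]
ft_force: [-0.2, 0.8, 3.9]
t 20.2 F [-0.91  0.45  3.76] z 35.8 barz 2.0
```

```bash
python3 -m crank '[[0,0,-6,0,0],[0,0,-16,0,0],[0,0,-50,0,0],[0,0,-80,0,0],[0,0,-80,0,0]]'|egrep 'time|pos|force'; python3 -c "
from h import *
print(sh((507.3,275.1,110)))"
```

```text
time_s: 20.82
tool_pos: [598.0, 12.9, 118.7]
ft_force: [0.1, 0.2, 0.1]
[-276.1  -27.7    7.6]
```

```bash
python3 -m crank '[[-55,-6,0,0,0],[-110,-11,0,0,0],[-166,-17,0,0,0],[-221,-22,4,0,0],[-276,-28,8,0,0],[-276,-28,8,0,0],[-276,-28,8,0,0]]'|egrep 'time|pos'; python3 -c "
from h import *
save('wrist','w6')
print(sh((507.3,275.1,45)))
for d in manip.place_of('wrist','bar_long_top')[:2]: print(d['score'],atz('wrist',d['point'],60).round(1))"
```

```text
time_s: 21.7
tool_pos: [507.3, 275.0, 109.3]
[-1.   0.3 64.4]
0.93 [509.  272.7  60. ]
```

```bash
python3 -m crank '[[-1,0,30,0,0],[-1,0,55,0,0],[-1,0,64,0,0],[-1,0,64,0,0]]'|egrep 'pos|force'; python3 f.py; python3 -m crank '[[0,0,2,0,0],[0,0,4,0,0],[0,0,6,0,0],[0,0,7,0,0],[0,0,7,0,0]]' |egrep 'time|pos|force'; python3 -m crank '[[0,0,1,0,0],[0,0,2,0,0],[0,0,3,0,0],[0,0,3,0,0]]' |egrep 'time|pos|force'; python3 f.py
```

```text
tool_pos: [507.9, 274.2, 45.3]
ft_force: [-1.1, -0.2, -0.1]
t 22.45 F [0.33 0.06 0.78] z 46.4 barz 56.13
time_s: 23.08
tool_pos: [508.5, 275.0, 39.2]
ft_force: [-0.4, 0.9, 0.1]
time_s: 23.58
tool_pos: [508.5, 275.1, 36.3]
ft_force: [0.2, 0.7, 3.0]
t 23.725 F [-0.18 -0.03  3.18] z 36.3 barz 53.9
```

```bash
python3 -m crank '[[0,0,1,0,0],[0,0,1,0,0]]' |egrep 'time|pos|force'; python3 -m crank '[[0,0,-6,0,0],[0,0,-16,0,0],[0,0,-16,0,0]]'|egrep 'pos|force'; python3 f.py; python3 -m crank '[[0,0,-50,0,0],[0,0,-100,0,0],[0,0,-100,0,0],[0,0,-100,0,0]]'; python3 - <<'E'
from h import *
a=manip.capture('top')[:,:,::-1]
cv2.imwrite('pics/c3.png',cv2.resize(a[85:235,100:450],None,fx=2.2,fy=2.2,interpolation=cv2.INTER_CUBIC))
b=cv2.resize(manip.capture('scene')[:,:,::-1],None,fx=1.5,fy=1.5,interpolation=cv2.INTER_CUBIC)
d=cv2.absdiff(b,cv2.imread('pics/scene1.png')).max(2)
for n,(x,y,w,h) in dict(long=(380,150,105,50),turtle=(400,212,50,46),mid=(380,252,85,70),bead=(352,320,40,50),short=(335,390,70,48),mallet=(438,342,50,100),truck=(200,438,85,65),cup=(288,480,45,48),light=(505,230,50,50),spat=(480,130,50,40)).items(): print(n,(d[y:y+h,x:x+w]>40).sum(),d[y:y+h,x:x+w].mean().round(1))
E
```

```text
time_s: 23.98
tool_pos: [508.6, 275.0, 35.3]
ft_force: [-1.7, -0.7, 2.6]
tool_pos: [509.0, 275.3, 52.3]
ft_force: [0.0, -0.2, 0.1]
t 24.5 F [ 0.26 -0.21 -0.4 ] z 51.3 barz 55.74
time_s: 25.0
tool_pos: [507.3, 275.0, 151.0]
orientation: [0.842, -0.539, 0.003, -0.001]
ft_force: [-0.0, -0.8, -0.9]
gripper_width: 0.0
long 0 1.0
turtle 98 4.4
mid 657 6.9
bead 1083 29.1
short 240 5.3
mallet 0 1.0
truck 488 5.9
cup 0 1.0
light 0 1.0
spat 0 1.1
```

View pics/c3.png

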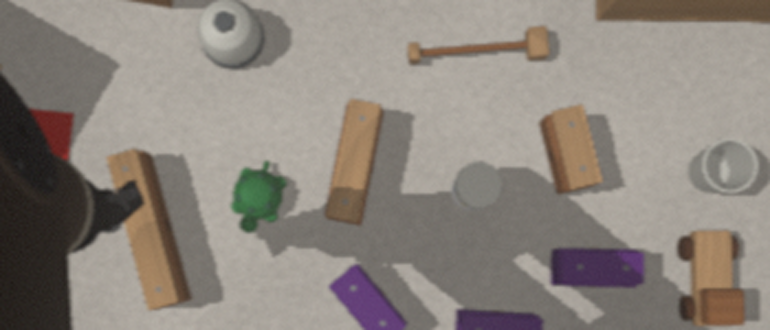

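Everything stands where it was: the screw positions match the first picture within about 1 px, and the image differences come from the arm's shadow. The arm is clear, so I'm handing in.

```bash
python3 -c "
from workcell import manip
print(manip.close_job())"
```

```text
the job is handed in; nothing more can be done
None
```

I tapped the longest, shortest, middle and longest bars in that order with the shut fingertips, and handed the job in at about 25 s of the 48 s allowed.

- **Taps:** Peak force was about 4 N on the first three taps and 3–4 N on the last, which is roughly a 3–4 mm dip each.
- **Spring-back:** I measured the long bar returning to rest after both of its taps (55.7 mm before and after, against about 56.1 mm when untouched). The force also fell back to about zero after every lift. For the middle and short bars I have only the force reading, not a height measurement.
- **Fingertip offset:** The real fingertip sat about 21 mm further back than the reported tool point. Because of that, the first approach to the long bar was a slow creep down in 1 mm steps.
- **Last checks:** In the final top view the middle and short blocks match their starting positions within about 1 px. In the scene view the long block, mallet, cup, night light and the spatula's blade show no change.
- **Not matching:** The scene comparison did differ around the bead box, middle block, truck, short block and turtle. The arm's shadow falls on that area in the final top view, and nothing looked moved there.

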